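# Find the articulator with the binding hinge

## Task

One of the three articulators standing open on the bench has a hinge that binds. Take each upper arm by its handle bar and swing it down until it is fully shut, feeling how stiffly it moves; when all three are shut, swing the stiff one back up about half way to upright and leave it standing there by itself, marked for repair, with the two free ones shut. Plaster chips, so lower the arms under control, never letting one fall, and leave the other things on the bench alone.

Things in the scene. Friction and masses are not known exactly. Their poses are not given: they have to be found in the camera images.
- art_a: Fixed lower frame of one of three identical-looking dental articulators (aluminium, brass hinge nuts, plaster casts). Origin on the bench, under the middle of the casts; base plate 130 (x, -55 to +75) x 84 x 8 mm, screwed down. Its x axis points from the front (towards the robot) to the hinge at the rear, y along the hinge, z up.
- hinge_a (a point): Middle of this articulator's hinge axis: 55 mm along the frame's +x from its origin, 75 mm above the bench, axis along the frame's y between two posts 86 mm high. A free hinge has almost no friction: below about upright the arm (130 g) falls shut unless held. The binding one drags with about 0.7 Nm (over 5 N at the bar) and stays where left; it looks no different.
- bar_a (a point): Middle of the round steel handle bar at the free end of the upper arm: 8 mm thick, 84 mm long, parallel to the hinge axis, 130 mm from it. Can be pinched from above across its thickness, between two side arms 62 mm apart inside; 43 mm free between bar and the arm's plate. Pinched lightly (20 N) it turns between the pads as the arm swings.
- upper_a (a joint): Swing of this upper arm (plate with an upside-down plaster cast), rad: 0 = shut, arm level, bar at hinge height towards the robot; grows as the bar is lifted up and back; 1.57 = upright; 1.8 = stop, leaning back open (the start). Bar at angle t: hinge + 130 mm x (-cos t along the frame's x, sin t up).
- art_b: Fixed lower frame of one of three identical-looking dental articulators (aluminium, brass hinge nuts, plaster casts). Origin on the bench, under the middle of the casts; base plate 130 (x, -55 to +75) x 84 x 8 mm, screwed down. Its x axis points from the front (towards the robot) to the hinge at the rear, y along the hinge, z up.
- hinge_b (a point): Middle of this articulator's hinge axis: 55 mm along the frame's +x from its origin, 75 mm above the bench, axis along the frame's y between two posts 86 mm high. A free hinge has almost no friction: below about upright the arm (130 g) falls shut unless held. The binding one drags with about 0.7 Nm (over 5 N at the bar) and stays where left; it looks no different.
- bar_b (a point): Middle of the round steel handle bar at the free end of the upper arm: 8 mm thick, 84 mm long, parallel to the hinge axis, 130 mm from it. Can be pinched from above across its thickness, between two side arms 62 mm apart inside; 43 mm free between bar and the arm's plate. Pinched lightly (20 N) it turns between the pads as the arm swings.
- upper_b (a joint): Swing of this upper arm (plate with an upside-down plaster cast), rad: 0 = shut, arm level, bar at hinge height towards the robot; grows as the bar is lifted up and back; 1.57 = upright; 1.8 = stop, leaning back open (the start). Bar at angle t: hinge + 130 mm x (-cos t along the frame's x, sin t up).
- art_c: Fixed lower frame of one of three identical-looking dental articulators (aluminium, brass hinge nuts, plaster casts). Origin on the bench, under the middle of the casts; base plate 130 (x, -55 to +75) x 84 x 8 mm, screwed down. Its x axis points from the front (towards the robot) to the hinge at the rear, y along the hinge, z up.
- hinge_c (a point): Middle of this articulator's hinge axis: 55 mm along the frame's +x from its origin, 75 mm above the bench, axis along the frame's y between two posts 86 mm high. A free hinge has almost no friction: below about upright the arm (130 g) falls shut unless held. The binding one drags with about 0.7 Nm (over 5 N at the bar) and stays where left; it looks no different.
- bar_c (a point): Middle of the round steel handle bar at the free end of the upper arm: 8 mm thick, 84 mm long, parallel to the hinge axis, 130 mm from it. Can be pinched from above across its thickness, between two side arms 62 mm apart inside; 43 mm free between bar and the arm's plate. Pinched lightly (20 N) it turns between the pads as the arm swings.
- upper_c (a joint): Swing of this upper arm (plate with an upside-down plaster cast), rad: 0 = shut, arm level, bar at hinge height towards the robot; grows as the bar is lifted up and back; 1.57 = upright; 1.8 = stop, leaning back open (the start). Bar at angle t: hinge + 130 mm x (-cos t along the frame's x, sin t up).
- salve_jar: Bystander: jar with blue cap, 60 mm wide, 52 mm tall; origin at the centre of its underside; leave it alone.
- wax_jar: Bystander: white jar with red cap, 50 mm wide, 45 mm tall; origin at the centre of its underside; leave it alone.
- etch_bottle: Bystander: small white bottle with green cap, 30 mm wide, 62 mm tall; origin at the centre of its underside; leave it alone.
- plaster_model: Bystander: grey plaster dental model, 52x68x32 mm; origin at the centre of its underside; leave it alone.

How it is judged:
By the outcome, as a careful person would: the job done as asked, in the order asked, and still so for the second after the job is handed in, with the robot touching nothing.
It also fails if it takes over 70 s, if anything falls off the work surface, if the arm or the gripper's body presses on something with over 40 N, if the wrist force passes 120 N, or if a joint passes its speed limit or range.

## Robot

A 7-joint arm with a two-finger parallel gripper is mounted at the origin on a cart in front of the work surface, level with it; the furniture and walls round the work are solid. World frame = base frame: x ahead of the robot, y to its left, z up, the work surface at z = 0. Lengths are in m, angles in rad, forces in N, time in s.
With the tool pointing down it reaches from about 0.4 to 0.875 m from the base axis. Payload 4.4 kg.
Tool frame: the origin (TCP) lies midway between the tips of the shut fingers; the grasp point (between the pads) lies 19 mm behind it; z points along the fingers, y is the line along which they close (so a half turn about z gives the same grasp; the last joint's range is limited). The gripper opens to 85 mm and grips with 20 to 120 N. Pads are 22 mm wide; open, the fingers measure 114 mm over their backs; the gripper's body (76 mm by 85 mm) begins 54 mm behind the grasp point. The pads swing forward as they close: fully open they stand 13 mm farther back than shut.
Start: joints at [1.102, 0.628, 0.038, 1.517, -0.027, 0.996, -0.02], TCP at [0.255, -0.598, 0.231] pointing down, gripper open.
Joint ranges: [-3.06, 3.06], [-0.37, 2.12], [-1.25, 1.32], [0.18, 2.47], [-1.1, 4.24], [0.23, 1.98], [-2.94, 2.94]. Speed limits (rad/s): [2.57, 2.57, 3.14, 3.14, 3.14, 3.14, 3.14].

## Interface

Orientations are given as a rotation vector (axis times angle).
In Python, from bench import r, get_image gives the robot as it stands.
- The arm moves only by the tool servo_tool, never from a script. Its argument "series" is a list of rows, each an object with "dp": the shift along the tool's x, y, z in m, a list of three; "dr": the turn, a rotation vector about the tool's x, y, z in degrees, a list of three; "grip": the opening, from 0 (shut) to 1 (fully open). In form: [{"dp": [dx, dy, dz], "dr": [wx, wy, wz], "grip": grip}, ...]. A call has 1 to 8 rows; each row shifts and turns the commanded pose from where the row before left it, along the tool's axes as they then stand; what a row does not reach is not made up. A row lasts 1/12 s, in which the tool goes at most 41.7 mm and 7.16 degrees, less where a joint would pass 70% of its speed; a pose out of reach is approached as far as the arm can. A call is refused whole if a number of a shift passes 0.0417 or a number of a turn 7.16, either way. A call with a gripper value outside its range is refused whole. The fingers move at their own pace and stop on an object; "squeeze" is the grip in N (left out, the last holds). Time passes only in rows, so rows that do not move let the fingers close. It gives the time, the measured TCP pose, the force, the opening and the grip force at its end, in the units of the state.
- r.get_obs(): the state, without advancing time (a new reading comes with each control period).
- get_image(name): name is "side" or "top"; returns a dict with "frame" (420x560x3 uint8, red, green, blue), "vfov" (degrees; the focal length in pixels is half the picture's height over the tangent of half this angle, whatever the lens; pixels are square), "cx", "cy" (the principal point, pixels), "k1" (the pictures are not rectified: a ray, as slopes to the right and down, at radius r is drawn at 1 + k1 r^2 times it, then the intrinsics apply), "rvec" (rotation vector, rad) and "tvec" (3), from world to camera coordinates, as OpenCV has them. Camera axes: x right, y down, z forward; pixel columns grow to the right and rows downward; lengths in m; the calibration is good to about 2 mm. A picture is of the moment at which its call begins. There is no depth.
- r.sign_off(): hands the job in; it is judged then, once.
The state is a dict: "time": time; "joints": joint angles; "joint_vel": joint speeds; "joint_torque": joint torques, N m; "position": TCP position; "orientation": TCP orientation; "ft_force": force on the tool from outside, world axes, zero at the start; "ft_torque": the same for the moment, N m; "grip_width": finger opening in m; "grasp_force": force on a finger pad.
Only numpy, scipy, OpenCV 4.12 (cv2) and the standard library are available. Lean on these libraries where they do the work, as an engineer would, in place of code of your own. Each camera call takes 0.05 s, during which the arm holds its last target. There are 200 camera calls.

## Working session

There is one attempt and no reset: what is moved stays moved. The work goes in short steps, Python scripts to look and compute and a tool call to move; the robot and the scene stay as the last step left them, time stands still between calls to the robot, and variables do not carry over. Pictures are saved under pics/ and viewed, at most 10 in all, crops included, and the job is handed in when it is done.

Besides the shell and the picture viewer there is one more tool, called after "Request:" in YAML: its name, and indented under it one key for each argument. servo_tool: Moves the arm, as the interface text tells. Its arguments: {"type":"object","properties":{"series":{"type":"array"},"squeeze":{"type":"number"}},"required":["series"]}

```bash
mkdir -p pics; ls; python3 - <<'E'
from bench import r,get_image
import cv2,json
for n in("top","side"):
    d=get_image(n); cv2.imwrite(f"pics/{n}0.png",d["frame"][:,:,::-1])
    print(n,{k:(v.tolist() if hasattr(v,'tolist') else v) for k,v in d.items() if k!="frame"})
print(r.get_obs())
E
```

```text
pics
top {'vfov': 51.99514798378917, 'cx': 276.3956370545328, 'cy': 214.46107148299208, 'k1': 0.03344039310867114, 'rvec': [2.1462770762642327, -2.185957899395548, 0.1430660086736774], 'tvec': [0.06244373273625336, 0.5169628055144382, 1.4907673637087646]}
side {'vfov': 57.73597875495937, 'cx': 286.5194000739141, 'cy': 210.4625742539961, 'k1': 0.009750637270915364, 'rvec': [2.522701585585166, -0.1814220309854361, 0.05323111863603465], 'tvec': [-0.5243700293963649, 0.14664977607155816, 1.0173805616622702]}
{'time': 0.1, 'joints': array([ 1.10216625,  0.62927374,  0.03845767,  1.51827473, -0.02703172,
        0.9962955 , -0.01998762]), 'joint_vel': array([-3.55419900e-05, -2.72423478e-03,  6.89833360e-04, -2.69872942e-03,
        1.31338721e-03, -1.25197910e-03, -8.42888730e-04]), 'joint_torque': array([ 3.43895801e-03, -5.64526391e+01,  1.23048194e+00, -1.93970472e+01,
        1.12232968e-02,  5.44840994e-03,  2.42554972e-05]), 'position': array([ 0.25462331, -0.59743882,  0.23046609]), 'orientation': array([-3.07642452e+00, -6.28130765e-01,  5.43932002e-04]), 'ft_force': array([ 0.31505629,  0.02056081, -0.43809071]), 'ft_torque': array([3.35659720e-02, 5.41388737e-06, 7.03408474e-02]), 'grasp_force': 0.0, 'grip_width': 0.08504578587209265}
```

View pics/top0.png

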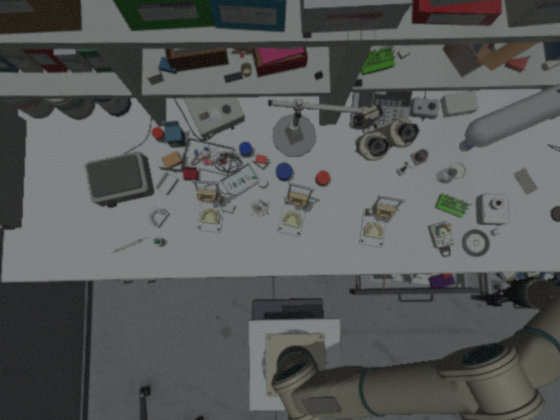

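View pics/side0.png

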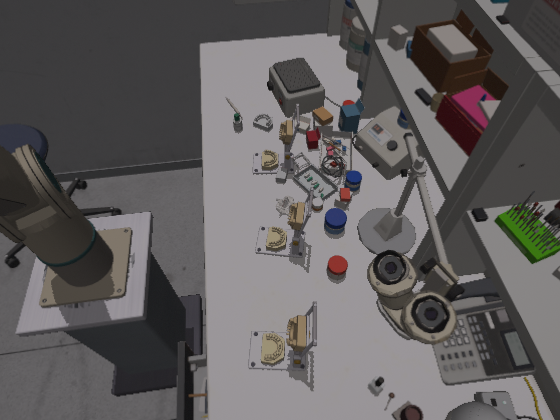

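The top view shows the three articulators at about (209,212), (293,212) and (377,222). In the side view they are at about (275,155), (285,235) and (285,340). I'll zoom in on these.

```bash
cat > h.py <<'E'
import numpy as np,cv2
from scipy.spatial.transform import Rotation as R
def cam(d):
    h=d["frame"].shape[0]; f=h/2/np.tan(np.radians(d["vfov"])/2)
    return f,R.from_rotvec(np.array(d["rvec"])).as_matrix(),np.array(d["tvec"])
def proj(d,P):
    f,M,t=cam(d); q=np.atleast_2d(P)@M.T+t; s=q[:,:2]/q[:,2:]
    s=s*(1+d["k1"]*(s**2).sum(1,keepdims=True)); return s*f+[d["cx"],d["cy"]]
def ray(d,uv):
    f,M,t=cam(d); p=(np.array(uv,float)-[d["cx"],d["cy"]])/f; s=p.copy()
    for _ in range(20): s=p/(1+d["k1"]*(s@s))
    return -M.T@t, M.T@np.array([s[0],s[1],1.])
def onz(d,uv,z):
    c,v=ray(d,uv); return c+v*(z-c[2])/v[2]
E
python3 - <<'E'
import cv2,numpy as np
t=cv2.imread("pics/top0.png");s=cv2.imread("pics/side0.png")
cs=[t[175:250,185:251],t[175:250,270:336],t[175:250,350:416]]
cv2.imwrite("pics/tz.png",np.hstack([cv2.resize(c,(264,300),interpolation=2) for c in cs]))
cs=[s[100:185,245:310],s[185:270,245:330][:,:65],s[295:380,245:310]]
cs=[s[100:190,243:333],s[180:270,243:333],s[295:385,243:333]]
cv2.imwrite("pics/sz.png",np.hstack([cv2.resize(c,(266,266),interpolation=2) for c in cs]))
cv2.imwrite("pics/z.png",np.vstack([cv2.imread("pics/tz.png"),cv2.copyMakeBorder(cv2.imread("pics/sz.png")[:,:792],0,0,0,0,0)]))
E
```

```text
(no output)
```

View pics/z.png

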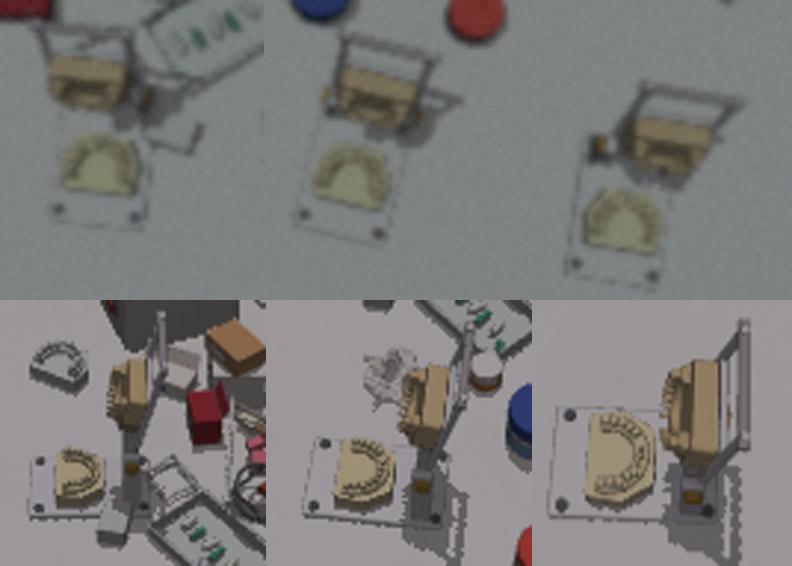

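```bash
cat > fit.py <<'E'
import numpy as np,cv2,json
from h import *
from bench import get_image
from scipy.optimize import least_squares
T,S=get_image("top"),get_image("side")
to=[(185,175,0),(270,175,264),(350,175,528)]; so=[(243,100,0),(243,180,266),(243,295,532)]
tp=lambda i,p:[to[i][0]+(p[0]-to[i][2]+.5)/4-.5,to[i][1]+(p[1]+.5)/4-.5]
sp=lambda i,p:[so[i][0]+(p[0]-so[i][2]+.5)/2.956-.5,so[i][1]+(p[1]-300+.5)/2.956-.5]
FL,FR,RR=[-.055,.042,.008],[-.055,-.042,.008],[.075,-.042,.008]
bt=lambda t,y:[.055-.13*np.cos(t),y,.075+.13*np.sin(t)]
BL,BR=bt(1.8,.042),bt(1.8,-.042)
top=[[(FL,(50,226)),(FR,(143,231)),(BL,(38,27)),(BR,(132,32))],
 [(FL,(293,226)),(FR,(390,243)),(BL,(340,38)),(BR,(436,57))],
 [(FL,(566,273)),(FR,(660,287)),(BL,(642,87)),(BR,(742,102))]]
side=[[(FL,(30,458)),(FR,(29,516)),(BL,(161,313))],
 [(FL,(315,437)),(FR,(303,518)),(BL,(470,325)),(RR,(440,527))],
 [(FL,(557,405)),(FR,(548,517)),(BL,(744,322)),(BR,(743,448))]]
def W(p,L):
    c,s=np.cos(p[2]),np.sin(p[2]); L=np.array(L)
    return L@np.array([[c,s,0],[-s,c,0],[0,0,1]])+[p[0],p[1],0]
out=[];vt=T["frame"].copy();vs=S["frame"].copy()
vt=cv2.resize(vt,None,fx=4,fy=4,interpolation=2);vs=cv2.resize(vs,None,fx=4,fy=4,interpolation=2)
for i in range(3):
    Lt=[a for a,_ in top[i]];Ls=[a for a,_ in side[i]]
    ut=np.array([tp(i,b) for _,b in top[i]]);us=np.array([sp(i,b) for _,b in side[i]])
    g=onz(T,ut[:2].mean(0),.008)
    f=lambda p:np.r_[(proj(T,W(p,Lt))-ut).ravel(),(proj(S,W(p,Ls))-us).ravel()]
    q=least_squares(f,[g[0]+.055,g[1],0],loss="soft_l1"); p=q.x; out.append(p.tolist())
    print(i,p.round(4),np.degrees(p[2]).round(1),"res",f(p).round(1), "bar",W(p,[bt(1.8,0)]).round(4), "hinge",W(p,[[.055,0,.075]]).round(4), "R0",np.hypot(*W(p,[bt(0,0)])[0][:2]).round(3))
    # separate-camera fits
json.dump(out,open("art.json","w"))
E
python3 fit.py
```

```text
0 [ 0.5186  0.2888 -0.1065] -6.1 res [-0.2 -0.7  0.1  0.2 -2.9  0.   0.2  1.2  0.3  0.3  0.3  0.4  0.   0.5] bar [[0.6026 0.2798 0.2016]] hinge [[0.5733 0.283  0.075 ]] R0 0.534
1 [ 0.5028 -0.0026 -0.2356] -13.5 res [ 0.3  0.5 -1.   1.3 -1.2 -0.4  0.8  0.5 -0.1  0.9 -0.2 -0.4  0.4 -0.5
  1.6  0.5] bar [[ 0.585  -0.0223  0.2016]] hinge [[ 0.5562 -0.0154  0.075 ]] R0 0.43
2 [ 0.4578 -0.2891 -0.1763] -10.1 res [-0.5  0.7 -0.5  1.  -1.1  0.3  0.4  0.7  0.2  0.5  0.  -0.   0.3 -0.5
  1.1  0.7] bar [[ 0.5411 -0.3039  0.2016]] hinge [[ 0.512  -0.2988  0.075 ]] R0 0.473
```

```bash
cat > go.py <<'E'
import sys,json
from h import *
from bench import r
A=json.load(open("art.json"))
def W(p,L):
    c,s=np.cos(p[2]),np.sin(p[2]); x,y,z=L; return np.array([p[0]+c*x-s*y,p[1]+s*x+c*y,z])
# usage: go.py idx t lift : delta to put the grasp point at bar(t) raised by lift, tool straight down, tool y = frame x
i,t,lift=int(sys.argv[1]),float(sys.argv[2]),float(sys.argv[3])
p=A[i]; g=W(p,[.055-.13*np.cos(t),0,.075+.13*np.sin(t)+lift-.019])
c,s=np.cos(p[2]),np.sin(p[2]); M=np.array([[-s,c,0],[c,s,0],[0,0,-1]]).T
o=r.get_obs(); C=R.from_rotvec(o["orientation"])
print("t",o["time"],"pos",o["position"].round(4),"F",o["ft_force"].round(1),"T",o["ft_torque"].round(2),"w",round(o["grip_width"],4),"gf",o["grasp_force"])
print("target",g.round(4),"dr(tool,deg)",np.degrees((C.inv()*R.from_matrix(M)).as_rotvec()).round(1),"dp after turn (tool)",(M.T@(g-o["position"])).round(4), "dp frame now",C.inv().apply(g-o["position"]).round(4))
E
python3 go.py 2 1.8 0.06
```

```text
t 0.2 pos [ 0.2547 -0.5976  0.2307] F [ 0.4 -0.3  0.1] T [-0.05  0.1   0.02] w 0.0854 gf 0.0
target [ 0.5411 -0.3039  0.2426] dr(tool,deg) [ -0.1  -0.  -56.8] dp after turn (tool) [ 0.3394  0.2304 -0.0119] dp frame now [ 0.3786 -0.1579 -0.0117]
```

Request:
servo_tool:
  series:
    - {"dp":[0,0,-0.003],"dr":[0,0,-7.1],"grip":1}
    - {"dp":[0,0,-0.003],"dr":[0,0,-7.1],"grip":1}
    - {"dp":[0,0,-0.003],"dr":[0,0,-7.1],"grip":1}
    - {"dp":[0,0,-0.003],"dr":[0,0,-7.1],"grip":1}
    - {"dp":[0,0,0],"dr":[0,0,-7.1],"grip":1}
    - {"dp":[0,0,0],"dr":[0,0,-7.1],"grip":1}
    - {"dp":[0,0,0],"dr":[0,0,-7.1],"grip":1}
    - {"dp":[0,0,0],"dr":[0,0,-7.1],"grip":1}

```text
time: 0.87
position: [0.2547, -0.5979, 0.2431]
orientation: [-2.402, -2.024, -0.0]
ft_force: [0.0, -0.5, 0.4]
grip_width: 0.0853
grasp_force: 0.0
```

Request:
servo_tool:
  series:
    - {"dp":[0.0339,0.023,0],"dr":[0,0,0],"grip":1}
    - {"dp":[0.0339,0.023,0],"dr":[0,0,0],"grip":1}
    - {"dp":[0.0339,0.023,0],"dr":[0,0,0],"grip":1}
    - {"dp":[0.0339,0.023,0],"dr":[0,0,0],"grip":1}
    - {"dp":[0.0339,0.023,0],"dr":[0,0,0],"grip":1}
    - {"dp":[0.0339,0.023,0],"dr":[0,0,0],"grip":1}
    - {"dp":[0.0339,0.023,0],"dr":[0,0,0],"grip":1}
    - {"dp":[0.0339,0.023,0],"dr":[0,0,0],"grip":1}

```text
time: 1.53
position: [0.4846, -0.3618, 0.2433]
orientation: [-2.409, -2.016, 0.0]
ft_force: [0.1, -1.6, 0.5]
grip_width: 0.0855
grasp_force: 0.0
```

```bash
python3 go.py 2 1.8 0.0
```

```text
t 1.5333 pos [ 0.4846 -0.3618  0.2433] F [ 0.1 -1.6  0.5] T [ 0.01 -0.03  0.06] w 0.0855 gf 0.0
target [ 0.5411 -0.3039  0.1826] dr(tool,deg) [-0.  0. -0.] dp after turn (tool) [0.0669 0.0454 0.0607] dp frame now [0.0669 0.0454 0.0607]
```

Request:
servo_tool:
  series:
    - {"dp":[0.0225,0.015,0],"dr":[0,0,0],"grip":1}
    - {"dp":[0.0225,0.015,0],"dr":[0,0,0],"grip":1}
    - {"dp":[0.0225,0.015,0],"dr":[0,0,0],"grip":1}
    - {"dp":[0,0,0],"dr":[0,0,0],"grip":1}
    - {"dp":[0,0,0.015],"dr":[0,0,0],"grip":1}
    - {"dp":[0,0,0.015],"dr":[0,0,0],"grip":1}
    - {"dp":[0,0,0.015],"dr":[0,0,0],"grip":1}
    - {"dp":[0,0,0.015],"dr":[0,0,0],"grip":0.8}

```text
time: 2.2
position: [0.5396, -0.3049, 0.1826]
orientation: [-2.409, -2.017, 0.0]
ft_force: [0.1, 0.1, 0.2]
grip_width: 0.0755
grasp_force: 0.0
```

Request:
servo_tool:
  series:
    - {"dp":[0,0,0],"dr":[0,0,0],"grip":0.4}
    - {"dp":[0,0,0],"dr":[0,0,0],"grip":0.3}
    - {"dp":[0,0,0],"dr":[0,0,0],"grip":0.2}
    - {"dp":[0,0,0],"dr":[0,0,0],"grip":0.0}
    - {"dp":[0,0,0],"dr":[0,0,0],"grip":0}
    - {"dp":[0,0,0],"dr":[0,0,0],"grip":0}
  squeeze: 20

```text
time: 2.7
position: [0.5402, -0.3051, 0.1843]
orientation: [2.408, 2.016, 0.001]
ft_force: [-1.4, 1.4, 2.4]
grip_width: 0.0072
grasp_force: 19.5
```

```bash
python3 go.py 2 1.8 0.0;python3 - <<'E'
from bench import get_image
import cv2,numpy as np
a=get_image("side")["frame"][250:390,230:400,::-1];b=get_image("top")["frame"][150:290,320:490,::-1]
cv2.imwrite("pics/g1.png",np.hstack([cv2.resize(x,None,fx=2.3,fy=2.3,interpolation=2) for x in(a,b)]))
E
```

```text
t 2.7 pos [ 0.5402 -0.3051  0.1843] F [-1.4  1.4  2.4] T [ 0.07  0.15 -0.04] w 0.0072 gf 19.50119912624359
target [ 0.5411 -0.3039  0.1826] dr(tool,deg) [ 0.1  0.  -0. ] dp after turn (tool) [0.0013 0.0007 0.0017] dp frame now [0.0013 0.0007 0.0017]
```

View pics/g1.png

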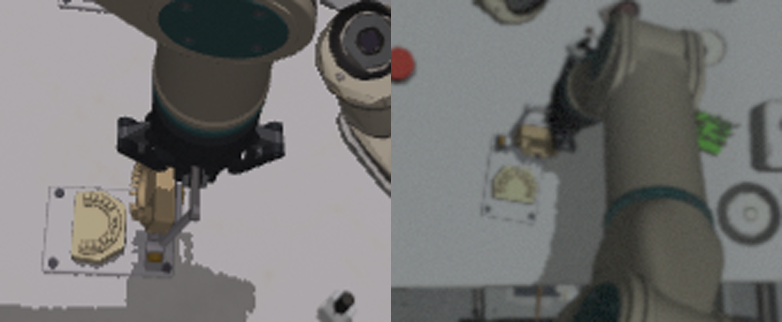

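The picture shows the fingers closed on bar_c, between the side arms (bar at about (195,185) in the left crop). The opening reads 7 mm at 19.5 N, so the pinch is good.

```bash
python3 - <<'E'
import numpy as np
t=np.linspace(1.8,0,25);y=-130*np.cos(t);z=130*np.sin(t)
for a,b in zip(np.diff(y).round(1),-np.diff(z).round(1)):print(a,b,end=' | ')
E
```

```text
-9.6 -1.9 | -9.7 -1.1 | -9.7 -0.4 | -9.7 0.3 | -9.7 1.1 | -9.6 1.8 | -9.4 2.5 | -9.2 3.2 | -8.9 3.9 | -8.6 4.5 | -8.3 5.2 | -7.9 5.8 | -7.4 6.3 | -6.9 6.9 | -6.4 7.4 | -5.8 7.8 | -5.2 8.2 | -4.6 8.6 | -3.9 8.9 | -3.2 9.2 | -2.5 9.4 | -1.8 9.6 | -1.1 9.7 | -0.4 9.7 |
```

Request:
servo_tool:
  series:
    - {"dp":[0,-0.0096,-0.0019],"dr":[0,0,0],"grip":0}
    - {"dp":[0,-0.0097,-0.0011],"dr":[0,0,0],"grip":0}
    - {"dp":[0,-0.0097,-0.0004],"dr":[0,0,0],"grip":0}
    - {"dp":[0,-0.0097,0.0003],"dr":[0,0,0],"grip":0}
    - {"dp":[0,-0.0097,0.0011],"dr":[0,0,0],"grip":0}
    - {"dp":[0,-0.0096,0.0018],"dr":[0,0,0],"grip":0}
    - {"dp":[0,-0.0094,0.0025],"dr":[0,0,0],"grip":0}
    - {"dp":[0,-0.0092,0.0032],"dr":[0,0,0],"grip":0}

```text
time: 3.47
position: [0.468, -0.2916, 0.1799]
orientation: [2.402, 2.013, 0.008]
ft_force: [5.1, 0.6, 6.2]
grip_width: 0.0072
grasp_force: 20.3
```

```bash
python3 go.py 2 1.2 0.0
```

```text
t 3.4667 pos [ 0.468  -0.2916  0.1799] F [5.1 0.6 6.2] T [ 0.09 -1.07 -0.03] w 0.0072 gf 20.348716378211975
target [ 0.4656 -0.2905  0.1772] dr(tool,deg) [0.5 0.1 0. ] dp after turn (tool) [ 0.0007 -0.0025  0.0027] dp frame now [ 0.0007 -0.0025  0.0027]
```

Request:
servo_tool:
  series:
    - {"dp":[0,-0.0089,0.0039],"dr":[0,0,0],"grip":0}
    - {"dp":[0,-0.0086,0.0045],"dr":[0,0,0],"grip":0}
    - {"dp":[0,-0.0083,0.0052],"dr":[0,0,0],"grip":0}
    - {"dp":[0,-0.0079,0.0058],"dr":[0,0,0],"grip":0}
    - {"dp":[0,-0.0074,0.0063],"dr":[0,0,0],"grip":0}
    - {"dp":[0,-0.0069,0.0069],"dr":[0,0,0],"grip":0}
    - {"dp":[0,-0.0064,0.0074],"dr":[0,0,0],"grip":0}
    - {"dp":[0,-0.0058,0.0078],"dr":[0,0,0],"grip":0}

```text
time: 4.13
position: [0.4074, -0.2803, 0.131]
orientation: [2.405, 2.015, 0.006]
ft_force: [3.4, 3.3, 5.4]
grip_width: 0.007
grasp_force: 21.2
```

Request:
servo_tool:
  series:
    - {"dp":[0,-0.0052,0.0082],"dr":[0,0,0],"grip":0}
    - {"dp":[0,-0.0046,0.0086],"dr":[0,0,0],"grip":0}
    - {"dp":[0,-0.0039,0.0089],"dr":[0,0,0],"grip":0}
    - {"dp":[0,-0.0032,0.0092],"dr":[0,0,0],"grip":0}
    - {"dp":[0,-0.0025,0.0094],"dr":[0,0,0],"grip":0}

```text
time: 4.55
position: [0.3874, -0.2766, 0.0863]
orientation: [2.406, 2.016, 0.004]
ft_force: [1.8, 2.5, 5.3]
grip_width: 0.0069
grasp_force: 21.7
```

```bash
python3 go.py 2 0 0.0
```

```text
t 4.55 pos [ 0.3874 -0.2766  0.0863] F [1.8 2.5 5.3] T [ 0.6  -0.42 -0.12] w 0.0069 gf 21.744352877140045
target [ 0.384 -0.276  0.056] dr(tool,deg) [ 0.2 -0.   0. ] dp after turn (tool) [ 0.     -0.0035  0.0303] dp frame now [ 0.     -0.0036  0.0302]
```

Request:
servo_tool:
  series:
    - {"dp":[0,-0.0018,0.0096],"dr":[0,0,0],"grip":0}
    - {"dp":[0,-0.0011,0.0097],"dr":[0,0,0],"grip":0}
    - {"dp":[0,-0.0004,0.006],"dr":[0,0,0],"grip":0}
    - {"dp":[0,0,0.003],"dr":[0,0,0],"grip":0}
    - {"dp":[0,0,0.001],"dr":[0,0,0],"grip":0}
    - {"dp":[0,0,0],"dr":[0,0,0],"grip":0}

```text
time: 5.05
position: [0.3833, -0.2759, 0.0565]
orientation: [-2.408, -2.018, -0.002]
ft_force: [1.8, 3.7, -0.4]
grip_width: 0.0067
grasp_force: 21.6
```

```bash
python3 go.py 2 0 0.0
```

```text
t 5.05 pos [ 0.3833 -0.2759  0.0565] F [ 1.8  3.7 -0.4] T [ 0.84 -0.54 -0.08] w 0.0067 gf 21.63585662841797
target [ 0.384 -0.276  0.056] dr(tool,deg) [ 0.  -0.1  0. ] dp after turn (tool) [0.     0.0007 0.0005] dp frame now [0.     0.0007 0.0005]
```

Request:
servo_tool:
  series:
    - {"dp":[0,0,0.0015],"dr":[0,0,0],"grip":0}
    - {"dp":[0,0,0.001],"dr":[0,0,0],"grip":0}
    - {"dp":[0,0,0],"dr":[0,0,0],"grip":0}

```text
time: 5.3
position: [0.3833, -0.2759, 0.0542]
orientation: [2.408, 2.018, 0.002]
ft_force: [1.1, 5.4, 3.7]
grip_width: 0.0072
grasp_force: 21.9
```

Request:
servo_tool:
  series:
    - {"dp":[0,0,0.001],"dr":[0,0,0],"grip":0}
    - {"dp":[0,0,0.001],"dr":[0,0,0],"grip":0}
    - {"dp":[0,0,0],"dr":[0,0,0],"grip":0}

```text
time: 5.55
position: [0.3833, -0.2759, 0.0525]
orientation: [2.408, 2.018, 0.002]
ft_force: [1.9, 6.1, 7.9]
grip_width: 0.0071
grasp_force: 22.3
```

Request:
servo_tool:
  series:
    - {"dp":[0,0,0.001],"dr":[0,0,0],"grip":0}
    - {"dp":[0,0,0.001],"dr":[0,0,0],"grip":0}
    - {"dp":[0,0,0],"dr":[0,0,0],"grip":0}

```text
time: 5.8
position: [0.3833, -0.276, 0.0518]
orientation: [2.407, 2.017, 0.001]
ft_force: [-1.0, 7.5, 24.4]
grip_width: 0.0071
grasp_force: 23.6
```

```bash
python3 go.py 2 0 0.0;python3 - <<'E'
from bench import get_image
import cv2,numpy as np
a=get_image("side")["frame"][250:390,200:370,::-1];b=get_image("top")["frame"][160:300,320:490,::-1]
cv2.imwrite("pics/g2.png",np.hstack([cv2.resize(x,None,fx=2.3,fy=2.3,interpolation=2) for x in(a,b)]))
E
```

```text
t 5.8 pos [ 0.3833 -0.276   0.0518] F [-1.   7.5 24.4] T [ 1.4   0.18 -0.14] w 0.0071 gf 23.56892555952072
target [ 0.384 -0.276  0.056] dr(tool,deg) [0.1 0.  0. ] dp after turn (tool) [ 0.0002  0.0007 -0.0042] dp frame now [ 0.0002  0.0007 -0.0042]
```

View pics/g2.png

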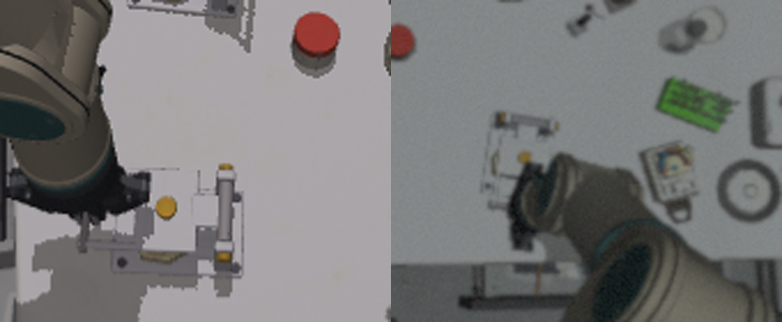

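Shut: there is a hard stop at 24 N, and the crop shows the plate level with the gold knob on top at (165,207). During the swing it resisted at about 5.5 N, so c is probably the stiff one. I'll open the fingers part way, go up, and move to the middle one.

Request:
servo_tool:
  series:
    - {"dp":[0,0,0],"dr":[0,0,0],"grip":0.42}
    - {"dp":[0,0,0],"dr":[0,0,0],"grip":0.42}
    - {"dp":[0,0,0],"dr":[0,0,0],"grip":0.42}
    - {"dp":[0,0,-0.03],"dr":[0,0,0],"grip":0.42}
    - {"dp":[0,0,-0.04],"dr":[0,0,0],"grip":0.42}
    - {"dp":[0,0,-0.04],"dr":[0,0,0],"grip":0.42}
    - {"dp":[0,0,-0.04],"dr":[0,0,3.4],"grip":0.6}
    - {"dp":[0,0,-0.04],"dr":[0,0,0],"grip":0.6}

```text
time: 6.57
position: [0.3819, -0.2769, 0.2416]
orientation: [-2.47, -1.94, 0.001]
ft_force: [1.2, -0.4, -0.9]
grip_width: 0.0515
grasp_force: 0.0
```

```bash
python3 go.py 1 1.8 0.06
```

```text
t 6.5667 pos [ 0.3819 -0.2769  0.2416] F [ 1.2 -0.4 -0.9] T [-0.08 -0.03  0.04] w 0.0515 gf 0.0
target [ 0.585  -0.0223  0.2426] dr(tool,deg) [-0.1 -0.  -0.2] dp after turn (tool) [ 0.295   0.1381 -0.001 ] dp frame now [ 0.2954  0.137  -0.0011]
```

Request:
servo_tool:
  series:
    - {"dp":[0.0369,0.0172,0],"dr":[0,0,0],"grip":1}
    - {"dp":[0.0369,0.0172,0],"dr":[0,0,0],"grip":1}
    - {"dp":[0.0369,0.0172,0],"dr":[0,0,0],"grip":1}
    - {"dp":[0.0369,0.0172,0],"dr":[0,0,0],"grip":1}
    - {"dp":[0.0369,0.0172,0],"dr":[0,0,0],"grip":1}
    - {"dp":[0.0369,0.0172,0],"dr":[0,0,0],"grip":1}
    - {"dp":[0.0369,0.0172,0],"dr":[0,0,0],"grip":1}
    - {"dp":[0.0369,0.0172,0],"dr":[0,0,0],"grip":1}

```text
time: 7.23
position: [0.5862, -0.021, 0.2394]
orientation: [2.468, 1.943, -0.002]
ft_force: [1.8, -1.3, -0.3]
grip_width: 0.0852
grasp_force: 0.0
```

Request:
servo_tool:
  series:
    - {"dp":[0,0,0],"dr":[0,0,0],"grip":1}
    - {"dp":[0,0,0],"dr":[0,0,0],"grip":1}

```text
time: 7.4
position: [0.5862, -0.0194, 0.239]
orientation: [-2.462, -1.949, 0.0]
ft_force: [-1.0, -0.7, -0.3]
grip_width: 0.0853
grasp_force: 0.0
```

```bash
python3 go.py 1 1.8 0
```

```text
t 7.4 pos [ 0.5862 -0.0194  0.239 ] F [-1.  -0.7 -0.3] T [-0.03  0.02  0.04] w 0.0853 gf 0.0
target [ 0.585  -0.0223  0.1826] dr(tool,deg) [-0.1 -0.   0.2] dp after turn (tool) [-0.0031 -0.0005  0.0564] dp frame now [-0.0032 -0.0004  0.0564]
```

Request:
servo_tool:
  series:
    - {"dp":[-0.003,0,0.014],"dr":[0,0,0],"grip":1}
    - {"dp":[0,0,0.014],"dr":[0,0,0],"grip":1}
    - {"dp":[0,0,0.014],"dr":[0,0,0],"grip":1}
    - {"dp":[0,0,0.014],"dr":[0,0,0],"grip":0.8}
    - {"dp":[0,0,0],"dr":[0,0,0],"grip":0.4}
    - {"dp":[0,0,0],"dr":[0,0,0],"grip":0.3}
    - {"dp":[0,0,0],"dr":[0,0,0],"grip":0.2}
    - {"dp":[0,0,0],"dr":[0,0,0],"grip":0}
  squeeze: 20

```text
time: 8.07
position: [0.5853, -0.0255, 0.1849]
orientation: [2.467, 1.943, 0.002]
ft_force: [1.7, 0.2, -0.1]
grip_width: 0.0259
grasp_force: 0.0
```

Request:
servo_tool:
  series:
    - {"dp":[0,0,0],"dr":[0,0,0],"grip":0}
    - {"dp":[0,0,0],"dr":[0,0,0],"grip":0}
    - {"dp":[0,0,0],"dr":[0,0,0],"grip":0}

```text
time: 8.32
position: [0.5837, -0.0248, 0.1847]
orientation: [-2.467, -1.943, 0.003]
ft_force: [-3.9, 0.3, 5.0]
grip_width: 0.0068
grasp_force: 19.7
```

```bash
python3 go.py 1 1.8 0
```

```text
t 8.3167 pos [ 0.5837 -0.0248  0.1847] F [-3.9  0.3  5. ] T [ 0.05  0.84 -0.15] w 0.0068 gf 19.65879499912262
target [ 0.585  -0.0223  0.1826] dr(tool,deg) [-0.1  0.  -0.1] dp after turn (tool) [0.0027 0.0006 0.0021] dp frame now [0.0027 0.0006 0.0021]
```

Request:
servo_tool:
  series:
    - {"dp":[0,-0.0096,-0.0019],"dr":[0,0,0],"grip":0}
    - {"dp":[0,-0.0097,-0.0011],"dr":[0,0,0],"grip":0}
    - {"dp":[0,-0.0097,-0.0004],"dr":[0,0,0],"grip":0}
    - {"dp":[0,-0.0097,0.0003],"dr":[0,0,0],"grip":0}
    - {"dp":[0,-0.0097,0.0011],"dr":[0,0,0],"grip":0}
    - {"dp":[0,-0.0096,0.0018],"dr":[0,0,0],"grip":0}
    - {"dp":[0,-0.0094,0.0025],"dr":[0,0,0],"grip":0}
    - {"dp":[0,-0.0092,0.0032],"dr":[0,0,0],"grip":0}

```text
time: 8.98
position: [0.5103, -0.0053, 0.1793]
orientation: [2.466, 1.945, 0.005]
ft_force: [1.4, 2.8, 2.4]
grip_width: 0.0071
grasp_force: 20.1
```

Request:
servo_tool:
  series:
    - {"dp":[0,-0.0089,0.0039],"dr":[0,0,0],"grip":0}
    - {"dp":[0,-0.0086,0.0045],"dr":[0,0,0],"grip":0}
    - {"dp":[0,-0.0083,0.0052],"dr":[0,0,0],"grip":0}
    - {"dp":[0,-0.0079,0.0058],"dr":[0,0,0],"grip":0}
    - {"dp":[0,-0.0074,0.0063],"dr":[0,0,0],"grip":0}
    - {"dp":[0,-0.0069,0.0069],"dr":[0,0,0],"grip":0}
    - {"dp":[0,-0.0064,0.0074],"dr":[0,0,0],"grip":0}
    - {"dp":[0,-0.0058,0.0078],"dr":[0,0,0],"grip":0}

```text
time: 9.65
position: [0.452, 0.0097, 0.1313]
orientation: [-2.466, -1.946, -0.007]
ft_force: [1.7, 4.9, 1.7]
grip_width: 0.0072
grasp_force: 20.5
```

```bash
python3 go.py 1 0.6 0
```

```text
t 9.65 pos [0.452  0.0097 0.1313] F [1.7 4.9 1.7] T [ 1.07 -0.34 -0.23] w 0.0072 gf 20.474405586719513
target [0.4519 0.0096 0.1294] dr(tool,deg) [ 0.1 -0.2  0.1] dp after turn (tool) [-0.0001 -0.0001  0.0018] dp frame now [-0.0001 -0.0001  0.0018]
```

Request:
servo_tool:
  series:
    - {"dp":[0,-0.0052,0.0082],"dr":[0,0,0],"grip":0}
    - {"dp":[0,-0.0046,0.0086],"dr":[0,0,0],"grip":0}
    - {"dp":[0,-0.0039,0.0089],"dr":[0,0,0],"grip":0}
    - {"dp":[0,-0.0032,0.0092],"dr":[0,0,0],"grip":0}
    - {"dp":[0,-0.0025,0.0094],"dr":[0,0,0],"grip":0}
    - {"dp":[0,-0.0018,0.0096],"dr":[0,0,0],"grip":0}
    - {"dp":[0,-0.0011,0.009],"dr":[0,0,0],"grip":0}
    - {"dp":[0,-0.0004,0.007],"dr":[0,0,0],"grip":0}

```text
time: 10.32
position: [0.4294, 0.0153, 0.0608]
orientation: [-2.464, -1.946, -0.005]
ft_force: [-1.1, 7.2, 0.6]
grip_width: 0.0071
grasp_force: 21.1
```

Request:
servo_tool:
  series:
    - {"dp":[0,0,0.003],"dr":[0,0,0],"grip":0}
    - {"dp":[0,0,0.002],"dr":[0,0,0],"grip":0}
    - {"dp":[0,0,0],"dr":[0,0,0],"grip":0}

```text
time: 10.57
position: [0.4293, 0.0153, 0.0558]
orientation: [-2.463, -1.946, -0.004]
ft_force: [-1.1, 6.9, 0.3]
grip_width: 0.0073
grasp_force: 21.1
```

Request:
servo_tool:
  series:
    - {"dp":[0,0,0.001],"dr":[0,0,0],"grip":0}
    - {"dp":[0,0,0.001],"dr":[0,0,0],"grip":0}
    - {"dp":[0,0,0],"dr":[0,0,0],"grip":0}

```text
time: 10.82
position: [0.4293, 0.0153, 0.0547]
orientation: [-2.464, -1.947, -0.005]
ft_force: [-3.6, 6.6, 8.7]
grip_width: 0.0069
grasp_force: 21.9
```

b moves freely and has reached its stop. I'll press 1 mm more, release, and go up.

Request:
servo_tool:
  series:
    - {"dp":[0,0,0.001],"dr":[0,0,0],"grip":0}
    - {"dp":[0,0,0],"dr":[0,0,0],"grip":0}

```text
time: 10.98
position: [0.4293, 0.0153, 0.0543]
orientation: [-2.464, -1.947, -0.005]
ft_force: [-4.0, 7.9, 17.5]
grip_width: 0.0076
grasp_force: 22.6
```

Request:
servo_tool:
  series:
    - {"dp":[0,0,0],"dr":[0,0,0],"grip":0.42}
    - {"dp":[0,0,0],"dr":[0,0,0],"grip":0.42}
    - {"dp":[0,0,0],"dr":[0,0,0],"grip":0.42}
    - {"dp":[0,0,-0.03],"dr":[0,0,0],"grip":0.42}
    - {"dp":[0,0,-0.04],"dr":[0,0,0],"grip":0.42}
    - {"dp":[0,0,-0.04],"dr":[0,0,0],"grip":0.42}
    - {"dp":[0,0,-0.04],"dr":[0,0,-3.7],"grip":0.6}
    - {"dp":[0,0,-0.04],"dr":[0,0,-3.7],"grip":0.6}

```text
time: 11.65
position: [0.4289, 0.0122, 0.2446]
orientation: [-2.334, -2.103, 0.001]
ft_force: [1.7, -0.6, -0.8]
grip_width: 0.0511
grasp_force: 0.0
```

```bash
python3 go.py 0 1.8 0.06;  python3 - <<'E'
from bench import get_image
import cv2,numpy as np
a=get_image("side")["frame"][90:390,200:400,::-1];b=get_image("top")["frame"][140:300,170:440,::-1]
a=cv2.resize(a,None,fx=1.9,fy=1.9,interpolation=2);b=cv2.resize(b,(418,248))
o=np.zeros((570,800,3),np.uint8);o[:570,:380]=a;o[:248,381:799]=b;cv2.imwrite("pics/g3.png",o)
E
```

```text
t 11.65 pos [0.4289 0.0122 0.2446] F [ 1.7 -0.6 -0.8] T [-0.03 -0.07  0.03] w 0.0511 gf 0.0
target [0.6026 0.2798 0.2426] dr(tool,deg) [-0.   0.   0.1] dp after turn (tool) [0.2846 0.1443 0.002 ] dp frame now [0.2842 0.145  0.0018]
```

View pics/g3.png

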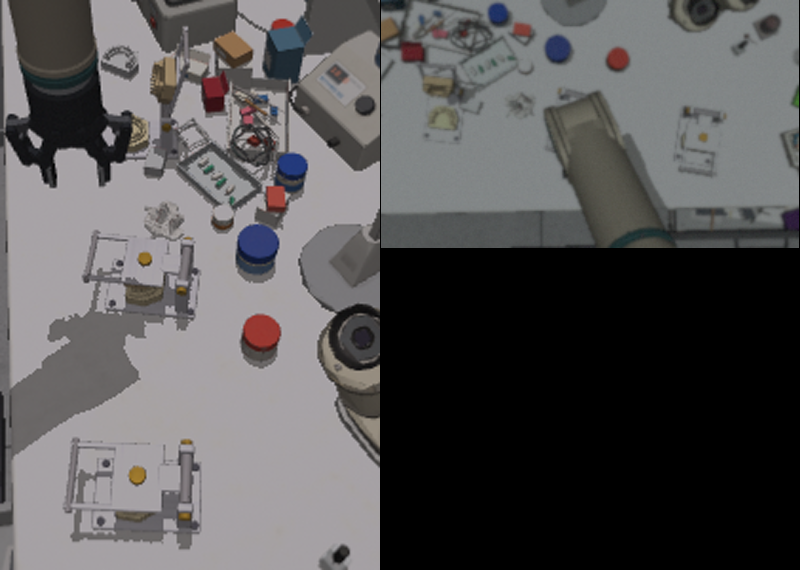

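b and c are both shut, with knobs at (145,258) and (137,475). Next is art_a.

Request:
servo_tool:
  series:
    - {"dp":[0.0355,0.018,0],"dr":[0,0,0],"grip":1}
    - {"dp":[0.0355,0.018,0],"dr":[0,0,0],"grip":1}
    - {"dp":[0.0355,0.018,0],"dr":[0,0,0],"grip":1}
    - {"dp":[0.0355,0.018,0],"dr":[0,0,0],"grip":1}
    - {"dp":[0.0355,0.018,0],"dr":[0,0,0],"grip":1}
    - {"dp":[0.0355,0.018,0],"dr":[0,0,0],"grip":1}
    - {"dp":[0.0355,0.018,0],"dr":[0,0,0],"grip":1}
    - {"dp":[0.0355,0.018,0],"dr":[0,0,0],"grip":1}

```text
time: 12.42
position: [0.6036, 0.2805, 0.2415]
orientation: [2.337, 2.099, -0.003]
ft_force: [-0.2, -0.5, 0.4]
grip_width: 0.0856
grasp_force: 0.0
```

Request:
servo_tool:
  series:
    - {"dp":[0,0,0],"dr":[0,0,0],"grip":1}
    - {"dp":[0,0,0],"dr":[0,0,0],"grip":1}

```text
time: 12.58
position: [0.6026, 0.2817, 0.2407]
orientation: [-2.333, -2.102, 0.003]
ft_force: [-1.0, 0.1, -1.1]
grip_width: 0.0851
grasp_force: 0.0
```

```bash
python3 go.py 0 1.8 0
```

```text
t 12.5833 pos [0.6026 0.2817 0.2407] F [-1.   0.1 -1.1] T [0.01 0.05 0.02] w 0.0851 gf 0.0
target [0.6026 0.2798 0.1826] dr(tool,deg) [-0.1  0.   0.1] dp after turn (tool) [-0.0018  0.0002  0.0581] dp frame now [-0.0018  0.0004  0.0581]
```

Request:
servo_tool:
  series:
    - {"dp":[-0.003,0,0.0145],"dr":[0,0,0],"grip":1}
    - {"dp":[0,0,0.0145],"dr":[0,0,0],"grip":1}
    - {"dp":[0,0,0.0145],"dr":[0,0,0],"grip":1}
    - {"dp":[0,0,0.0145],"dr":[0,0,0],"grip":0.8}
    - {"dp":[0,0,0],"dr":[0,0,0],"grip":0.4}
    - {"dp":[0,0,0],"dr":[0,0,0],"grip":0.3}
    - {"dp":[0,0,0],"dr":[0,0,0],"grip":0.2}
    - {"dp":[0,0,0],"dr":[0,0,0],"grip":0}
  squeeze: 20

```text
time: 13.25
position: [0.6035, 0.2763, 0.1859]
orientation: [2.337, 2.099, 0.002]
ft_force: [0.7, 0.4, 0.6]
grip_width: 0.0257
grasp_force: 0.0
```

Request:
servo_tool:
  series:
    - {"dp":[0,0,0],"dr":[0,0,0],"grip":0}
    - {"dp":[0,0,0],"dr":[0,0,0],"grip":0}
    - {"dp":[0,0,0],"dr":[0,0,0],"grip":0}

```text
time: 13.5
position: [0.602, 0.2767, 0.1858]
orientation: [-2.336, -2.099, 0.001]
ft_force: [-5.7, 0.4, 6.1]
grip_width: 0.0069
grasp_force: 19.9
```

```bash
python3 go.py 0 1.8 0
```

```text
t 13.5 pos [0.602  0.2767 0.1858] F [-5.7  0.4  6.1] T [-0.18  0.96 -0.06] w 0.0069 gf 19.886291027069092
target [0.6026 0.2798 0.1826] dr(tool,deg) [-0.1  0.  -0. ] dp after turn (tool) [0.0031 0.0003 0.0032] dp frame now [0.0031 0.0003 0.0032]
```

Pinched. Swinging it down.

Request:
servo_tool:
  series:
    - {"dp":[0,-0.0096,-0.0019],"dr":[0,0,0],"grip":0}
    - {"dp":[0,-0.0097,-0.0011],"dr":[0,0,0],"grip":0}
    - {"dp":[0,-0.0097,-0.0004],"dr":[0,0,0],"grip":0}
    - {"dp":[0,-0.0097,0.0003],"dr":[0,0,0],"grip":0}
    - {"dp":[0,-0.0097,0.0011],"dr":[0,0,0],"grip":0}
    - {"dp":[0,-0.0096,0.0018],"dr":[0,0,0],"grip":0}
    - {"dp":[0,-0.0094,0.0025],"dr":[0,0,0],"grip":0}
    - {"dp":[0,-0.0092,0.0032],"dr":[0,0,0],"grip":0}

```text
time: 14.17
position: [0.5258, 0.2861, 0.1794]
orientation: [-2.335, -2.1, -0.003]
ft_force: [0.9, 4.6, 0.2]
grip_width: 0.0068
grasp_force: 20.2
```

Request:
servo_tool:
  series:
    - {"dp":[0,-0.0089,0.0039],"dr":[0,0,0],"grip":0}
    - {"dp":[0,-0.0086,0.0045],"dr":[0,0,0],"grip":0}
    - {"dp":[0,-0.0083,0.0052],"dr":[0,0,0],"grip":0}
    - {"dp":[0,-0.0079,0.0058],"dr":[0,0,0],"grip":0}
    - {"dp":[0,-0.0074,0.0063],"dr":[0,0,0],"grip":0}
    - {"dp":[0,-0.0069,0.0069],"dr":[0,0,0],"grip":0}
    - {"dp":[0,-0.0064,0.0074],"dr":[0,0,0],"grip":0}
    - {"dp":[0,-0.0058,0.0078],"dr":[0,0,0],"grip":0}

```text
time: 14.83
position: [0.466, 0.2926, 0.131]
orientation: [-2.335, -2.1, -0.003]
ft_force: [0.8, 5.6, 1.1]
grip_width: 0.0071
grasp_force: 20.4
```

```bash
python3 go.py 0 0.6 0
```

```text
t 14.8333 pos [0.466  0.2926 0.131 ] F [0.8 5.6 1.1] T [ 1.12 -0.08 -0.14] w 0.0071 gf 20.416443049907684
target [0.4666 0.2944 0.1294] dr(tool,deg) [ 0.  -0.1  0. ] dp after turn (tool) [0.0018 0.0004 0.0016] dp frame now [0.0018 0.0004 0.0017]
```

Free as well, so c is the stiff one.

Request:
servo_tool:
  series:
    - {"dp":[0,-0.0052,0.0082],"dr":[0,0,0],"grip":0}
    - {"dp":[0,-0.0046,0.0086],"dr":[0,0,0],"grip":0}
    - {"dp":[0,-0.0039,0.0089],"dr":[0,0,0],"grip":0}
    - {"dp":[0,-0.0032,0.0092],"dr":[0,0,0],"grip":0}
    - {"dp":[0,-0.0025,0.0094],"dr":[0,0,0],"grip":0}
    - {"dp":[0,-0.0018,0.0096],"dr":[0,0,0],"grip":0}
    - {"dp":[0,-0.0011,0.009],"dr":[0,0,0],"grip":0}
    - {"dp":[0,-0.0004,0.007],"dr":[0,0,0],"grip":0}

```text
time: 15.5
position: [0.4434, 0.2947, 0.0606]
orientation: [-2.334, -2.1, -0.001]
ft_force: [0.2, 5.9, 0.3]
grip_width: 0.0072
grasp_force: 20.7
```

Request:
servo_tool:
  series:
    - {"dp":[0,0,0.003],"dr":[0,0,0],"grip":0}
    - {"dp":[0,0,0.002],"dr":[0,0,0],"grip":0}
    - {"dp":[0,0,0.001],"dr":[0,0,0],"grip":0}
    - {"dp":[0,0,0],"dr":[0,0,0],"grip":0}

```text
time: 15.83
position: [0.4433, 0.2946, 0.0564]
orientation: [-2.335, -2.101, -0.001]
ft_force: [-3.9, 3.3, 12.0]
grip_width: 0.0069
grasp_force: 21.7
```

Request:
servo_tool:
  series:
    - {"dp":[0,0,0.001],"dr":[0,0,0],"grip":0}
    - {"dp":[0,0,0],"dr":[0,0,0],"grip":0}

```text
time: 16.0
position: [0.4434, 0.2947, 0.0562]
orientation: [-2.335, -2.101, -0.002]
ft_force: [-4.5, 2.4, 19.0]
grip_width: 0.0068
grasp_force: 22.3
```

Request:
servo_tool:
  series:
    - {"dp":[0,0,0],"dr":[0,0,0],"grip":0.42}
    - {"dp":[0,0,0],"dr":[0,0,0],"grip":0.42}
    - {"dp":[0,0,0],"dr":[0,0,0],"grip":0.42}
    - {"dp":[0,0,-0.03],"dr":[0,0,0],"grip":0.42}
    - {"dp":[0,0,-0.04],"dr":[0,0,0],"grip":0.42}
    - {"dp":[0,0,-0.04],"dr":[0,0,0],"grip":0.42}
    - {"dp":[0,0,-0.03],"dr":[0,0,2],"grip":0.42}
    - {"dp":[0,0,0],"dr":[0,0,2],"grip":0.42}

```text
time: 16.67
position: [0.4469, 0.2949, 0.1997]
orientation: [2.41, 2.013, 0.014]
ft_force: [0.6, 0.7, 0.8]
grip_width: 0.0359
grasp_force: 0.0
```

```bash
python3 go.py 2 0 0.06
```

```text
t 16.6667 pos [0.4469 0.2949 0.1997] F [0.6 0.7 0.8] T [ 0.04 -0.06  0.01] w 0.0359 gf 0.0
target [ 0.384 -0.276  0.116] dr(tool,deg) [ 0.4 -0.3 -0.2] dp after turn (tool) [-0.5731  0.0382  0.0837] dp frame now [-0.5734  0.0393  0.0806]
```

Request:
servo_tool:
  series:
    - {"dp":[-0.0358,0.006,0],"dr":[0,0,0],"grip":0.42}
    - {"dp":[-0.0358,0.006,0],"dr":[0,0,0],"grip":0.42}
    - {"dp":[-0.0358,0.006,0],"dr":[0,0,0],"grip":0.42}
    - {"dp":[-0.0358,0.006,0],"dr":[0,0,0],"grip":0.42}
    - {"dp":[-0.0358,0.006,0],"dr":[0,0,0],"grip":0.42}
    - {"dp":[-0.0358,0.006,0],"dr":[0,0,0],"grip":0.42}
    - {"dp":[-0.0358,0.006,0],"dr":[0,0,0],"grip":0.42}
    - {"dp":[-0.0358,0.006,0],"dr":[0,0,0],"grip":0.42}

```text
time: 17.33
position: [0.4399, 0.0006, 0.1939]
orientation: [-2.409, -2.016, 0.004]
ft_force: [1.6, 0.2, 0.0]
grip_width: 0.0356
grasp_force: 0.0
```

Request:
servo_tool:
  series:
    - {"dp":[-0.0358,-0.0012,0],"dr":[0,0,0],"grip":0.42}
    - {"dp":[-0.0358,-0.0012,0],"dr":[0,0,0],"grip":0.42}
    - {"dp":[-0.0358,-0.0012,0],"dr":[0,0,0],"grip":0.42}
    - {"dp":[-0.0358,-0.0012,0],"dr":[0,0,0],"grip":0.42}
    - {"dp":[-0.0358,-0.0012,0],"dr":[0,0,0],"grip":0.42}
    - {"dp":[-0.0358,-0.0012,0],"dr":[0,0,0],"grip":0.42}
    - {"dp":[-0.0358,-0.0012,0],"dr":[0,0,0],"grip":0.42}
    - {"dp":[-0.033,-0.0012,0],"dr":[0,0,0],"grip":0.42}

```text
time: 18.0
position: [0.3798, -0.2766, 0.1938]
orientation: [-2.409, -2.014, 0.003]
ft_force: [1.1, -0.8, 0.2]
grip_width: 0.0357
grasp_force: 0.0
```

Request:
servo_tool:
  series:
    - {"dp":[0,0,0],"dr":[0,0,0],"grip":0.42}
    - {"dp":[0,0,0],"dr":[0,0,0],"grip":0.42}

```text
time: 18.17
position: [0.3799, -0.2763, 0.1936]
orientation: [-2.413, -2.009, 0.002]
ft_force: [-1.0, 0.1, -0.2]
grip_width: 0.0358
grasp_force: 0.0
```

```bash
python3 go.py 2 0 0.0
```

```text
t 18.1667 pos [ 0.3799 -0.2763  0.1936] F [-1.   0.1 -0.2] T [ 0.03 -0.02  0.06] w 0.0358 gf 0.0
target [ 0.384 -0.276  0.056] dr(tool,deg) [-0.1 -0.  -0.3] dp after turn (tool) [0.001  0.0039 0.1376] dp frame now [0.001  0.0043 0.1376]
```

Request:
servo_tool:
  series:
    - {"dp":[0,0.0035,0.03],"dr":[0,0,0],"grip":0.42}
    - {"dp":[0,0,0.03],"dr":[0,0,0],"grip":0.42}
    - {"dp":[0,0,0.025],"dr":[0,0,0],"grip":0.42}
    - {"dp":[0,0,0.02],"dr":[0,0,0],"grip":0.42}
    - {"dp":[0,0,0.015],"dr":[0,0,0],"grip":0.42}
    - {"dp":[0,0,0.01],"dr":[0,0,0],"grip":0.42}
    - {"dp":[0,0,0.0095],"dr":[0,0,0],"grip":0.42}
    - {"dp":[0,0,0],"dr":[0,0,0],"grip":0.42}

```text
time: 18.83
position: [0.3846, -0.2731, 0.0535]
orientation: [-2.404, -2.017, 0.001]
ft_force: [0.0, 0.2, 0.8]
grip_width: 0.0359
grasp_force: 0.0
```

Request:
servo_tool:
  series:
    - {"dp":[0,0,0],"dr":[0,0,0],"grip":0.2}
    - {"dp":[0,0,0],"dr":[0,0,0],"grip":0}
    - {"dp":[0,0,0],"dr":[0,0,0],"grip":0}
    - {"dp":[0,0,0],"dr":[0,0,0],"grip":0}
    - {"dp":[0,0,0],"dr":[0,0,0],"grip":0}
  squeeze: 25

```text
time: 19.25
position: [0.3835, -0.2743, 0.0554]
orientation: [-2.407, -2.014, 0.003]
ft_force: [-4.6, 3.3, 4.3]
grip_width: 0.007
grasp_force: 24.6
```

```bash
python3 go.py 2 0.785 0.0
```

```text
t 19.25 pos [ 0.3835 -0.2743  0.0554] F [-4.6  3.3  4.3] T [ 0.62  1.04 -0.07] w 0.007 gf 24.616971015930176
target [ 0.4214 -0.2826  0.1479] dr(tool,deg) [-0.2 -0.  -0.1] dp after turn (tool) [-0.0015  0.0388 -0.0925] dp frame now [-0.0015  0.0385 -0.0926]
```

Request:
servo_tool:
  series:
    - {"dp":[0,0.0004,-0.0097],"dr":[0,0,0],"grip":0}
    - {"dp":[0,0.0011,-0.0097],"dr":[0,0,0],"grip":0}
    - {"dp":[0,0.0018,-0.0096],"dr":[0,0,0],"grip":0}
    - {"dp":[0,0.0025,-0.0094],"dr":[0,0,0],"grip":0}
    - {"dp":[0,0.0032,-0.0092],"dr":[0,0,0],"grip":0}
    - {"dp":[0,0.0039,-0.0089],"dr":[0,0,0],"grip":0}
    - {"dp":[0,0.0046,-0.0086],"dr":[0,0,0],"grip":0}
    - {"dp":[0,0.0052,-0.0082],"dr":[0,0,0],"grip":0}

```text
time: 19.92
position: [0.4038, -0.2781, 0.128]
orientation: [-2.405, -2.011, 0.007]
ft_force: [-7.3, 2.3, -3.9]
grip_width: 0.0067
grasp_force: 24.3
```

Request:
servo_tool:
  series:
    - {"dp":[0,0.0058,-0.0078],"dr":[0,0,0],"grip":0}
    - {"dp":[0,0.0064,-0.0074],"dr":[0,0,0],"grip":0}
    - {"dp":[0,0.0035,-0.0035],"dr":[0,0,0],"grip":0}
    - {"dp":[0,0,0],"dr":[0,0,0],"grip":0}

```text
time: 20.25
position: [0.4183, -0.2808, 0.1472]
orientation: [-2.404, -2.01, 0.01]
ft_force: [-10.8, 4.4, 11.3]
grip_width: 0.0066
grasp_force: 25.4
```

```bash
python3 go.py 2 0.785 0.0
```

```text
t 20.25 pos [ 0.4183 -0.2808  0.1472] F [-10.8   4.4  11.3] T [ 0.77  2.49 -0.07] w 0.0066 gf 25.387800335884094
target [ 0.4214 -0.2826  0.1479] dr(tool,deg) [-0.6 -0.  -0.1] dp after turn (tool) [-0.0012  0.0035 -0.0007] dp frame now [-0.0012  0.0035 -0.0007]
```

Request:
servo_tool:
  series:
    - {"dp":[0,-0.001,-0.0015],"dr":[0,0,0],"grip":0}
    - {"dp":[0,0,0],"dr":[0,0,0],"grip":0}

```text
time: 20.42
position: [0.4191, -0.281, 0.1483]
orientation: [-2.406, -2.013, 0.005]
ft_force: [-6.3, 2.5, 1.6]
grip_width: 0.0067
grasp_force: 25.0
```

```bash
python3 go.py 2 0.785 0.0;python3 - <<'E'
from bench import get_image
import cv2,numpy as np
a=get_image("side")["frame"][250:390,200:370,::-1];b=get_image("top")["frame"][160:300,320:490,::-1]
cv2.imwrite("pics/g4.png",np.hstack([cv2.resize(x,None,fx=2.3,fy=2.3,interpolation=2) for x in(a,b)]))
E
```

```text
t 20.4167 pos [ 0.4191 -0.281   0.1483] F [-6.3  2.5  1.6] T [ 0.48  1.45 -0.03] w 0.0067 gf 24.995564818382263
target [ 0.4214 -0.2826  0.1479] dr(tool,deg) [-0.3 -0.  -0.1] dp after turn (tool) [-0.0012  0.0026  0.0004] dp frame now [-0.0012  0.0026  0.0004]
```

View pics/g4.png

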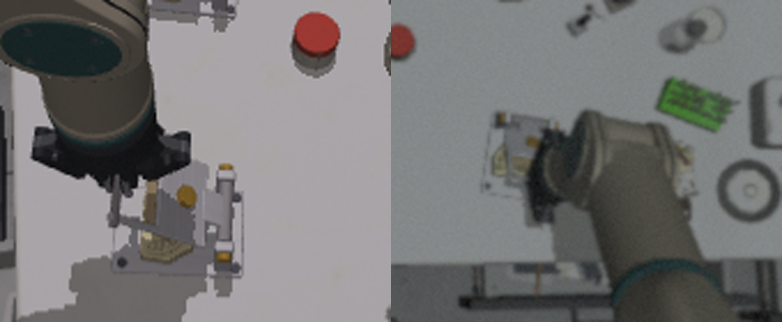

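The arm c stands at about 45° (knob at (187,196)). I'll open slightly and withdraw straight up.

Request:
servo_tool:
  series:
    - {"dp":[0,0,0],"dr":[0,0,0],"grip":0.28}
    - {"dp":[0,0,0],"dr":[0,0,0],"grip":0.28}
    - {"dp":[0,0,0],"dr":[0,0,0],"grip":0.28}
    - {"dp":[0,0,-0.01],"dr":[0,0,0],"grip":0.28}
    - {"dp":[0,0,-0.02],"dr":[0,0,0],"grip":0.28}
    - {"dp":[0,0,-0.03],"dr":[0,0,0],"grip":0.28}
    - {"dp":[0,0,-0.04],"dr":[0,0,0],"grip":0.28}
    - {"dp":[0,0,-0.03],"dr":[0,0,0],"grip":0.28}

```text
time: 21.18
position: [0.4233, -0.2816, 0.2819]
orientation: [2.406, 2.016, 0.003]
ft_force: [0.3, -0.6, -0.3]
grip_width: 0.024
grasp_force: 0.0
```

Request:
servo_tool:
  series:
    - {"dp":[-0.04,0,0],"dr":[0,0,0],"grip":0.28}
    - {"dp":[-0.04,0,0],"dr":[0,0,0],"grip":0.28}
    - {"dp":[-0.04,0,0],"dr":[0,0,0],"grip":0.28}
    - {"dp":[-0.04,0,0],"dr":[0,0,0],"grip":0.28}
    - {"dp":[-0.04,0,0],"dr":[0,0,0],"grip":0.28}
    - {"dp":[-0.04,0,0],"dr":[0,0,0],"grip":0.28}
    - {"dp":[0,0,0],"dr":[0,0,0],"grip":0.28}
    - {"dp":[0,0,0],"dr":[0,0,0],"grip":0.28}

```text
time: 21.85
position: [0.3786, -0.5205, 0.2785]
orientation: [2.413, 2.01, -0.0]
ft_force: [-0.6, 0.4, -0.2]
grip_width: 0.0239
grasp_force: 0.0
```

```bash
python3 - <<'E'
import json,numpy as np,cv2
from h import *
from bench import get_image,r
d=get_image("side");p=json.load(open("art.json"))[2];c,s=np.cos(p[2]),np.sin(p[2])
im=cv2.resize(np.ascontiguousarray(d["frame"][90:390,200:400,::-1]),None,fx=2,fy=2,interpolation=2)
for t in(.6,.785,.95):
  for y in(.042,-.042):
    x=.055-.13*np.cos(t); u=proj(d,[[p[0]+c*x-s*y,p[1]+s*x+c*y,.075+.13*np.sin(t)]])[0]
    q=(u-[200,90])*2; cv2.circle(im,tuple(int(v) for v in q),2,(0,0,255) if t==.785 else (0,255,0),-1)
b=cv2.resize(get_image("top")["frame"][140:300,170:440,::-1],(390,231))
o=np.zeros((600,800,3),np.uint8);o[:,:400]=im;o[:231,405:795]=b;cv2.imwrite("pics/g5.png",o);print(r.get_obs()["ft_force"])
E
```

```text
[0.06382818 0.64979922 0.45957099]
```

View pics/g5.png

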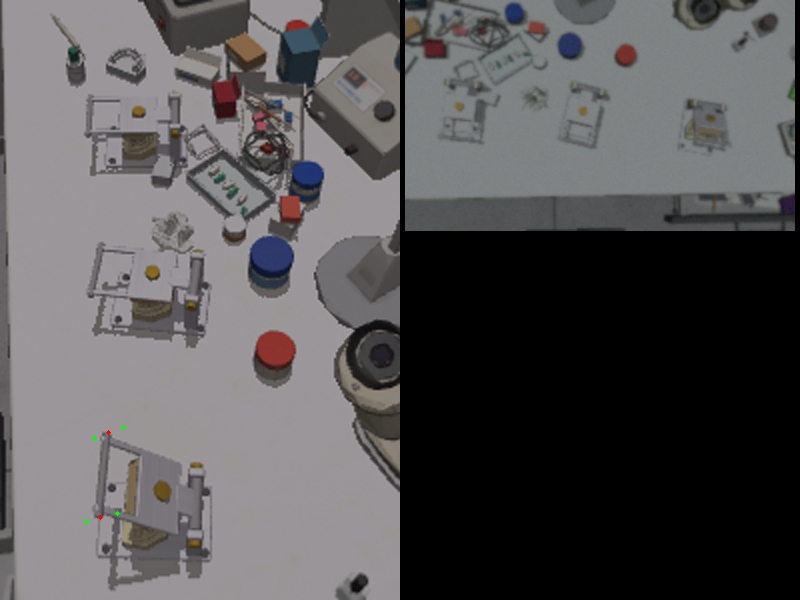

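The bar of c runs (104,437)–(101,513), close to the red marks for 0.785 rad. It stands alone, and a and b are shut with knobs at (138,112) and (152,272). The bystanders look undisturbed and the robot touches nothing.

```bash
python3 -c "
from bench import r
print(r.sign_off())"
```

```text
the job is handed in; nothing more can be done
None
```

Job handed in: all three were swung shut under control, and art_c, the only one that resisted (about 5.5 N at the bar), now stands by itself at about 45°, with art_a and art_b shut and the arm clear.

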